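# Load the slide rack under the cover of the drying chamber

## Task

Put the red slide rack into the white drying chamber: its tray is longer than the mouth, so tilt it to slip one end in under the fixed cover, then right it so that it stands flat on the chamber's floor. Never tip the rack more than about 45 degrees, keep hold of its handle until it stands level on the floor, and leave the other things on the bench where they are.

Things in the scene. Friction and masses are not known exactly. Their poses are not given: they have to be found in the camera images.
- rack: Slide rack: red plastic tray 150 x 80 mm (along its x, y), 28 mm high, glass slides fixed in it on edge, a tall handle in its middle. Origin: centre of the tray's underside; z up. The tray acts as a solid block. Both ends are alike: either may go in first. 0.17 to 0.35 kg. Starts standing on the bench.
- rack_grip (a point): Centre of the grip block of the rack's handle, 98 mm above the tray's underside; axes as the rack's. The grip block is 30 x 16 x 36 mm (x, y, z), 80 to 116 mm above the underside; below it a stem 14 x 12 mm (x, y) goes down to the tray.
- chamber: Slide-drying chamber: low white box fixed to the bench, 82 mm high. Origin: on the bench under the centre of its well; z up. Well inside: x from -95 to +95 mm, y from -54 to +54 mm; walls 6 mm thick, rim 82 mm above the bench. Beyond the -x wall, to x = -165 mm, a fan housing, also 82 mm high (10 mm knob on top). Its -x end points away from the robot, so the mouth is at the robot's side.
- well_floor (a point): Centre of the well's floor, 8 mm above the bench and the chamber's origin; axes as the chamber's.
- cover_edge (a point): Middle of the orange edge of the chamber's fixed cover, on its top face, at x = -20 mm, 82 mm above the bench; axes as the chamber's. The cover, 4 mm thick (underside 78 mm above the bench), roofs the well from its -x wall to this edge; the open mouth runs from here to x = +95 mm: 115 mm long, 108 mm wide.
- pump_bottle: Bystander: clear 500 ml dispenser bottle with white pump head, 76 mm across, 178 mm tall. Origin: centre of its underside.
- amber_bottle: Bystander: amber glass bottle with black cap, 64 mm across, 150 mm tall. Origin: centre of its underside.
- specimen_jar: Bystander: clear jar with orange cap, 60 mm across, 70 mm tall. Origin: centre of its underside.
- slide_box: Bystander: closed green slide box, 90 x 190 x 35 mm (x, y, z). Origin: centre of its underside.
- stain_dish: Bystander: empty round glass dish, 84 mm across, 55 mm tall. Origin: centre of its underside.
- cassette_block: Bystander: yellow carton of cassettes, 60 x 85 x 45 mm (x, y, z). Origin: centre of its underside.
- brush: Bystander: lab brush lying on the bench, 170 mm long along its x. Origin: under it, about the middle of its length.
Things that resemble listed ones, but are neither listed nor needed, are in the scene too. Leave any black look-alike of the rack alone.

How it is judged (in metres and radians):
On the way, in this order (a step that is already met when the one before it is completed fails the run):
1. the held rack is tilted, with its middle down in the chamber's mouth (contact force between the fingers and rack above 0.5 N and angle between rack's own z axis and vertical above 0.15 rad and z of rack in the frame of well_floor below 0.067 m and x of rack in the frame of well_floor between -0.05 and 0.09 m and y of rack in the frame of well_floor between -0.05 and 0.05 m), for 0.05 s.
2. the rack, still held, stands level on the chamber's floor (contact force between the fingers and rack above 0.5 N and angle between rack's own z axis and vertical below 0.12 rad and z of rack in the frame of well_floor below 0.008 m and x of rack in the frame of well_floor between -0.028 and 0.028 m and y of rack in the frame of well_floor between -0.022 and 0.022 m), for 0.2 s.
At the end, for the whole second after the job is handed in: The rack stands upright and at rest (within 0.06 rad of level) on the chamber's floor, its underside within 5 mm of it, wholly inside the well with one end under the cover: its middle within 28 mm along the chamber and 22 mm across it of the well's centre (angle between rack's own z axis and vertical below 0.06 rad and z of rack in the frame of well_floor between -0.005 and 0.005 m and x of rack in the frame of well_floor between -0.028 and 0.028 m and y of rack in the frame of well_floor between -0.022 and 0.022 m and linear speed of rack below 0.02 m/s and angular speed of rack below 0.1 rad/s); the robot touches nothing.
It fails at once if the rack is tipped more than 55 degrees (slides would fall out) (angle between rack's own z axis and vertical above 0.96 rad).
It fails at once if a bystander is moved more than 30 mm (distance of any of pump_bottle, amber_bottle, specimen_jar, slide_box, stain_dish, cassette_block, brush from where it was at the start of the episode above 0.03 m).
It also fails if it takes over 51 s, if anything falls off the work surface, if the arm or the gripper's body presses on something with over 40 N, if the wrist force passes 120 N, or if a joint passes its speed limit or range.

## Robot

A 6-joint arm with a two-finger parallel gripper is mounted at the origin on the work surface. World frame = base frame: x ahead of the robot, y to its left, z up, the work surface at z = 0. Lengths are in mm, angles in rad, forces in N, time in s.
With the tool pointing down it reaches from about 300 to 850 mm from the base axis. Payload 4.2 kg.
Tool frame: the origin (TCP) lies on the front face of the gripper's body, between the roots of the fingers; the fingertips stand 78 mm ahead of it and the grasp point (between the pads) lies 60 mm ahead of it (bot.grip_point_offset is the distance from the TCP to the grasp point, in mm); z points along the fingers, y is the direction in which the jaws open and shut (so a half turn about z gives the same grasp; the last joint's range is limited). The gripper opens to 91 mm and grips with 3 to 60 N. Pads are 32 mm wide; open, the fingers measure 118 mm over their backs; the gripper's body (76 mm by 178 mm) begins 60 mm behind the grasp point.
Start: joints at [-1.16, 0.32, 1.565, -0, 1.257, -0.02], TCP at [240.121, -522.472, 292.276] pointing down, gripper open.
Joint ranges: [-3.11, 3.11], [-0.84, 2.01], [0.21, 2.61], [-1.34, 4.49], [0.05, 2.63], [-2.56, 2.56]. Speed limits (rad/s): [2.57, 2.57, 3.14, 3.14, 3.14, 3.14].

## Interface

Orientations are given as a unit quaternion [w, x, y, z].
In Python, from cell import bot, imaging gives the robot as it stands.
- The arm moves only by the tool drive_tool, never from a script. Its argument "plan" is a list that holds one entry, the list of rows, each a list of 7 numbers: the shift along the tool's x, y, z in cm, then the turn, a rotation vector about the tool's x, y, z in rad, then the opening, from 0 (shut) to 1 (fully open). A call has 1 to 12 rows; each row is the pose to reach, as a shift and turn from the pose commanded when the call began, along the tool's axes at that moment; what a row does not reach only later rows make up. A row lasts 1/8 s, in which the tool goes at most 62.5 mm and 10.7 degrees, less where a joint would pass 70% of its speed; a pose out of reach is approached as far as the arm can. A call with a gripper value outside its range is refused whole. The fingers move at their own pace and stop on an object; the grip force is fixed at half the most. Time passes only in rows, so rows that repeat a pose let the fingers close. It gives the time, the measured TCP pose, the force and the opening at its end, in the units of the state.
- bot.read_state(): the state, without advancing time (a new reading comes with each control period).
- imaging.capture(name): name is "side" or "top"; returns the picture (420x560x3 uint8, red, green, blue); there is no depth.
- imaging.camera_model(name): a dict with "fovy" (degrees; the focal length in pixels is half the picture's height over the tangent of half this angle, whatever the lens; pixels are square), "cx", "cy" (the principal point, pixels), "distortion" ([k1, k2, p1, p2, k3] as OpenCV has them; the pictures are not rectified), "eye" and "rotation" of the camera in the world. Camera axes: x right, y down, z forward; pixel columns grow to the right and rows downward; lengths in mm; the calibration is good to about 2 mm. A picture is of the moment at which its call begins. camera_model takes no time and is no camera call.
- bot.hand_in(): hands the job in, once; it reports no verdict.
Trained networks look in the newest picture that a camera, given by its name, has taken for a name from the list of things; names that differ only in an ending like _2 or _b are one class to them, and where a whole thing is asked for, a point or a joint stands for the part that bears it (a point fixed in the world has none). Each returns a list of dicts, best first, with "conf" (0 to 1); they miss things now and then, are a little off and sometimes report something else, mostly with a low value. They report only what shows in the picture. A call takes as long as a camera call. They do not tell look-alikes from the thing itself.
- imaging.spot_in(camera, label): "extent" ([left, top, right, bottom] in pixels, round what is visible of it).
- imaging.regions_of(camera, label): "mask" (420x560 bool, what is visible of it) and "extent" ([left, top, right, bottom] in pixels, round what is visible of it).
- imaging.place_of(camera, label): "point" ([row, column] in pixels: a listed point, or the origin of a listed thing).
The state is a dict: "time": time; "joint_pos": joint angles; "joint_velocities": joint speeds; "joint_torque": joint torques, N m; "eef_pos": TCP position; "eef_rot": TCP orientation; "force": force on the tool from outside, world axes, zero at the start; "wrist_torque": the same for the moment, N m; "opening": finger opening in mm.
Only numpy, scipy, OpenCV 4.12 (cv2) and the standard library are available. Lean on these libraries where they do the work, as an engineer would, in place of code of your own. Each camera call takes 0.05 s, during which the arm holds its last target. There are 200 camera calls.

## Working session

There is one attempt and no reset: what is moved stays moved. The work goes in short steps, Python scripts to look and compute and a tool call to move; the robot and the scene stay as the last step left them, time stands still between calls to the robot, and variables do not carry over. Pictures are saved under pics/ and viewed, about 8 in all and at most 12, crops included, and the job is handed in when it is done.

Besides the shell and the picture viewer there is one more tool, called after "Emit:" as name(argument=value, ...), one argument or row to a line, values as JSON. drive_tool: Moves the arm, as the interface text tells. Its arguments: {"type":"object","properties":{"plan":{"type":"array"}},"required":["plan"]}

```bash
mkdir -p pics; ls
python3 - <<'E'
from cell import bot, imaging
import cv2, numpy as np
print(bot.read_state())
for c in ("side","top"):
    im=imaging.capture(c); cv2.imwrite(f"pics/{c}0.png",im[:,:,::-1])
    print(c,imaging.camera_model(c))
    for l in ("rack","rack_grip","chamber","well_floor","cover_edge"):
        print(l,[(np.round(d["point"],1),round(d["conf"],2)) for d in imaging.place_of(c,l)][:3])
E
```

```text
pics
{'time': 0.0, 'joint_pos': array([-1.15998364e+00,  3.20288295e-01,  1.56566992e+00,  5.83154257e-06,
        1.25737201e+00, -1.99974918e-02]), 'joint_velocities': array([ 0.00146989, -0.00079637,  0.0003992 , -0.0003285 ,  0.00103224,
       -0.00075846]), 'joint_torque': array([ 2.70632270e-03, -4.12458229e+01, -2.31975102e+01,  7.30840769e-02,
        4.59810079e-02, -1.65199658e-04]), 'eef_pos': array([ 239.98369715, -522.129556  ,  291.42575966]), 'eef_rot': array([-8.52791698e-04,  9.76889713e-01,  2.13742213e-01, -1.65969169e-04]), 'force': array([-0.34069349,  0.97475206, -0.40634061]), 'wrist_torque': array([-0.03478838, -0.03154867,  0.00536985]), 'opening': 91.16925319875935}
side {'fovy': 44.18557435474876, 'cx': 277.2441649409159, 'cy': 212.5207498123626, 'distortion': array([0.04597382, 0.        , 0.        , 0.        , 0.        ]), 'eye': array([-175.10832063,  992.3263924 ,  861.80943421]), 'rotation': array([ 0.15260231, -0.27945009,  0.8300223 , -0.45791173])}
rack [(array([315.3, 303.2]), 0.97), (array([278.1, 240.7]), 0.92), (array([254.8, 170.6]), 0.62)]
[... 195 characters left out ...]
[301.4, 138.3]), 0.22)]
cover_edge [(array([177. , 322.6]), 0.73)]
top {'fovy': 56.081725835866706, 'cx': 276.9660085441473, 'cy': 206.62633762127396, 'distortion': array([-0.09647847,  0.        ,  0.        ,  0.        ,  0.        ]), 'eye': array([ 398.36764065,   15.01520765, 1146.89123127]), 'rotation': array([ 0.05551808, -0.7037988 ,  0.70622929, -0.05315243])}
rack [(array([220.5, 211.3]), 0.93), (array([295.9, 208.2]), 0.87), (array([150.4, 202.2]), 0.59)]
rack_grip [(array([297.6, 196.1]), 0.87), (array([144.4, 195. ]), 0.84), (array([220.2, 199.7]), 0.8)]
chamber [(array([216. , 364.8]), 0.66)]
well_floor [(array([211.2, 362.5]), 0.83)]
cover_edge [(array([202.2, 369. ]), 0.59)]
```

View pics/side0.png

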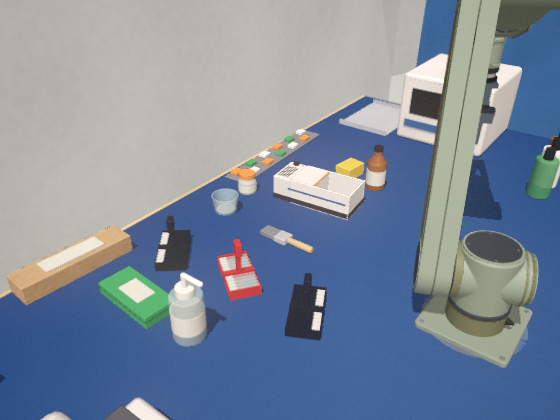

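View pics/top0.png

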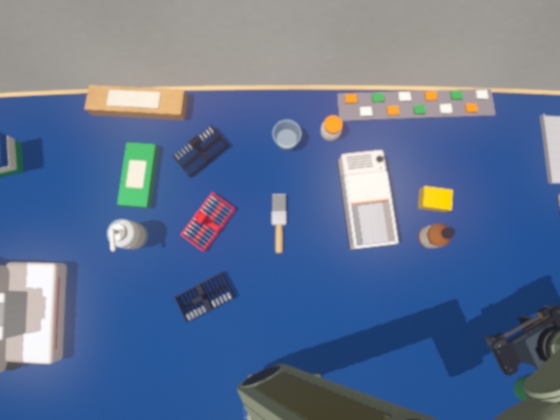

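The side view shows the red rack at about (240,275) px with its handle top at (238,243), and the chamber at (318,190). The top view shows the red rack at (208,221), black look-alikes at (202,150) and (205,297), and the chamber at (368,200) with its mouth toward the robot.

```bash
cat > h.py <<'E'
import numpy as np, cv2
from scipy.spatial.transform import Rotation as R
from scipy.optimize import minimize
from cell import bot, imaging
def cam(c):
    m=imaging.camera_model(c); f=210/np.tan(np.radians(m["fovy"])/2)
    K=np.array([[f,0,m["cx"]],[0,f,m["cy"]],[0,0,1]]); q=m["rotation"]
    return K,m["distortion"],np.array(m["eye"]),R.from_quat(np.r_[q[1:],q[0]]).as_matrix()
def proj(c,P):
    K,d,e,M=cam(c); p=(np.atleast_2d(P)-e)@M
    return cv2.projectPoints(p.reshape(-1,1,3),np.zeros(3),np.zeros(3),K,d)[0].reshape(-1,2)
def ray(c,uv):
    K,d,e,M=cam(c); u=cv2.undistortPoints(np.array(uv,float).reshape(1,1,2),K,d).ravel()
    v=M@np.r_[u,1]; return e,v/np.linalg.norm(v)
def tri(uvs):
    A=0;b=0
    for c,uv in uvs.items():
        e,v=ray(c,uv); Q=np.eye(3)-np.outer(v,v); A=A+Q; b=b+Q@e
    X=np.linalg.solve(A,b); return X,[np.linalg.norm(proj(c,X)-uv) for c,uv in uvs.items()]
def box(x0,x1,y0,y1,z0,z1): return np.array([[x,y,z] for x in(x0,x1) for y in(y0,y1) for z in(z0,z1)],float)
RACK=[box(-75,75,-40,40,0,28),box(-7,7,-6,6,28,80),box(-15,15,-8,8,80,116)]
CH=[box(-165,101,-60,60,0,82)]
def sil(c,parts,x,y,yaw,z=0):
    S=4; im=np.zeros((420*S,560*S),np.uint8); M=R.from_euler('z',yaw).as_matrix()
    for p in parts:
        uv=proj(c,p@M.T+[x,y,z]); cv2.fillConvexPoly(im,cv2.convexHull(((uv+.5)*S).astype(np.int32)),1)
    return cv2.resize(im.astype(np.float32),(560,420),interpolation=cv2.INTER_AREA)
def fit(masks,parts,p0):
    def cost(p):
        return sum(1-np.minimum(s,m).sum()/np.maximum(s,m).sum() for c,m in masks.items() for s in [sil(c,parts,*p)])
    r=minimize(cost,p0,method="Nelder-Mead",options=dict(initial_simplex=np.array(p0)+np.array([[0,0,0],[15,0,0],[0,15,0],[0,0,.2]]),xatol=.05,fatol=1e-5))
    return r.x,r.fun
E
python3 - <<'E'
from h import *
near=lambda l,p:min(l,key=lambda d:np.hypot(*(np.array(d["point"])[::-1]-p)))["point"][::-1]
for l,s,t in (("rack",(240,275),(208,221)),("rack_grip",(238,252),(200,220)),("well_floor",(327,203),(362,211)),("cover_edge",(322,177),(369,202))):
    for k in range(1):
        print(l,*tri({c:near(imaging.place_of(c,l),p) for c,p in(("side",s),("top",t))}))
for l,s,t,parts,yaws in (("rack",(240,275),(208,221),RACK,(-2.2,-.7,.7,2.2)),("chamber",(318,190),(368,200),CH,(0+np.pi,.1+np.pi,3.0))):
    M={}
    for c,p in(("side",s),("top",t)):
        r=imaging.regions_of(c,l)
        b=min(r,key=lambda d:np.hypot((d["extent"][0]+d["extent"][2])/2-p[0],(d["extent"][1]+d["extent"][3])/2-p[1]))
        M[c]=b["mask"].astype(np.float32); print(l,c,b["extent"],b["conf"],b["mask"].sum())
    e,v=ray("top",t); X=e-v*e[2]/v[2]
    for y in yaws: print(fit(M,parts,[X[0]*.96,X[1],y]))
    np.savez(f"{l}_m.npz",**M)
E
```

```text
rack [534.87369499 211.47258448  -4.43898931] [np.float64(0.6105769082381071), np.float64(0.5402972256015904)]
rack_grip [524.76423748 226.75224821  93.2324972 ] [np.float64(0.3124816378940194), np.float64(0.28673614959772264)]
well_floor [ 557.44501358 -235.39622191    2.25513526] [np.float64(1.393280226628385), np.float64(1.5180505787698286)]
cover_edge [ 572.83886144 -232.90599409   91.39744418] [np.float64(0.17665062908693674), np.float64(0.2026821406912931)]
rack side [218.0, 236.9, 261.6, 299.6] 0.64 1659
rack top [186.1, 192.8, 237.4, 251.3] 0.68 849
(array([531.48380898, 219.29684372,  -3.75234502]), np.float64(0.5261616706848145))
(array([531.48130742, 219.30228727,  -0.61081019]), np.float64(0.5261616706848145))
(array([531.7191201 , 219.26865338,  -0.61292999]), np.float64(0.5267560482025146))
(array([531.47545693, 219.00295257,   2.52662308]), np.float64(0.5286040306091309))
chamber side [273.0, 161.1, 363.6, 220.9] 0.8 3494
chamber top [338.8, 151.3, 397.9, 249.5] 0.58 4627
(array([ 555.26486515, -240.1397169 ,    3.25231591]), np.float64(0.0653069019317627))
(array([ 555.80306896, -239.3181274 ,    3.2498628 ]), np.float64(0.06295675039291382))
(array([ 555.73407097, -239.34371748,    3.25027237]), np.float64(0.06295675039291382))
```

```bash
cat >> h.py <<'E'
def state():
    s=bot.read_state(); q=s["eef_rot"]; return s,np.array(s["eef_pos"]),R.from_quat(np.r_[q[1:],q[0]])
def Rt(yaw,th=0):
    "tool: x horizontal along yaw, z down, then the tool's back leans towards yaw by th"
    b=R.from_matrix(np.array([[np.cos(yaw),np.sin(yaw),0],[np.sin(yaw),-np.cos(yaw),0],[0,0,-1]]).T)
    ax=np.array([-np.sin(yaw),np.cos(yaw),0]); return R.from_rotvec(ax*th)*b
def row(gp,Rg):
    "row to bring the grasp point to gp with tool rotation Rg"
    s,p,R0=state(); t=np.array(gp)-Rg.apply([0,0,60.])
    return np.round(R0.inv().apply(t-p)/10,2).tolist(),np.round((R0.inv()*Rg).as_rotvec(),3).tolist()
E
python3 - <<'E'
from h import *
d=np.load("rack_m.npz"); M={}
for c in("side","top"):
    M[c]=cv2.morphologyEx(d[c],cv2.MORPH_CLOSE,np.ones((9,9)))
    if c=="side": M[c]=np.maximum(d[c],cv2.morphologyEx(d[c],cv2.MORPH_CLOSE,np.ones((7,7))))
    print(c,M[c].sum())
for y in(-.6,-.4,-.9): print(fit(M,RACK,[531,219,y]))
x,y,yaw=fit(M,RACK,[531,219,-.6])[0]
for c in M:
    im=cv2.imread(f"pics/{c}0.png")
    for p,col in((sil(c,RACK,x,y,yaw),(0,255,0)),(sil(c,CH,555.7,-239.3,3.25),(255,255,0))):
        k=cv2.findContours((p>.5).astype(np.uint8),0,1)[0]; cv2.drawContours(im,k,-1,col,1)
    M[c]=im
cv2.imwrite("pics/fit.png",np.vstack([cv2.resize(M["side"][150:310,200:400],None,fx=2.5,fy=1.85),cv2.resize(M["top"][140:260,175:425],None,fx=2,fy=2.4)]))if 0 else cv2.imwrite("pics/fit.png",np.vstack([cv2.resize(M["side"][155:305,180:380],(800,300)) if 0 else cv2.resize(M["side"][155:305,180:380],(500,300)),cv2.resize(M["top"][140:260,175:425],(500,300))]))
print(row([x,y,250],Rt(yaw+np.pi)))
E
```

```text
side 1665.0
top 1498.0
(array([531.36807381, 219.0402167 ,  -0.62275234]), np.float64(0.11772692203521729))
(array([531.75258822, 218.88072632,  -0.61798691]), np.float64(0.11504322290420532))
(array([531.50479028, 219.28974925,  -0.6078008 ]), np.float64(0.11540329456329346))
([57.43, -55.21, -1.78], [0.0, 0.0, -2.088])
```

View pics/fit.png

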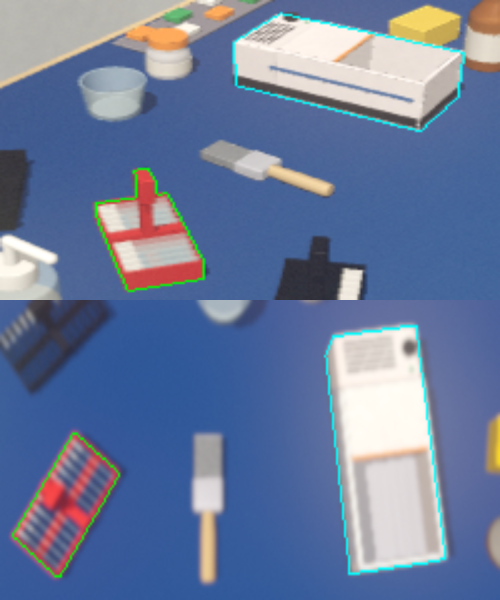

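The fitted outlines lie on the red rack and on the chamber in both views. Next I move above the rack.

Emit:
drive_tool(
  plan=[
    [[57.4,-55.2,-1.8,0,0,-2.09,1],[57.4,-55.2,-1.8,0,0,-2.09,1],[57.4,-55.2,-1.8,0,0,-2.09,1],[57.4,-55.2,-1.8,0,0,-2.09,1],[57.4,-55.2,-1.8,0,0,-2.09,1],[57.4,-55.2,-1.8,0,0,-2.09,1],[57.4,-55.2,-1.8,0,0,-2.09,1],[57.4,-55.2,-1.8,0,0,-2.09,1],[57.4,-55.2,-1.8,0,0,-2.09,1],[57.4,-55.2,-1.8,0,0,-2.09,1],[57.4,-55.2,-1.8,0,0,-2.09,1],[57.4,-55.2,-1.8,0,0,-2.09,1]],
  ],
)

```text
time: 2.7
eef_pos: [514.6, 177.6, 309.4]
eef_rot: [0.0, 0.304, 0.953, 0.0]
force: [0.3, -0.7, -0.0]
opening: 91.2
```

Run:
```python
from h import *
s,p,_=state(); print(s["time"],p,s["joint_pos"],s["opening"])
print(row([531.6,219,160],Rt(-.615+np.pi)),row([531.6,219,102],Rt(-.615+np.pi)))
```

```text
2.7 [514.63064259 177.60588129 309.42272453] [ 3.11410541e-01  2.60523887e-01  1.60526032e+00 -4.88326358e-04
  1.27504939e+00 -6.40705181e-01] 91.2416614284204
([1.03, 4.35, 8.94], [0.0, 0.001, -0.004]) ([1.03, 4.35, 14.74], [0.0, 0.001, -0.004])
```

Emit:
drive_tool(
  plan=[
    [[1.0,4.35,3.0,0,0,0,1],[1.0,4.35,6.0,0,0,0,1],[1.0,4.35,9.0,0,0,0,1],[1.0,4.35,9.0,0,0,0,1]],
  ],
)

```text
time: 3.2
eef_pos: [530.1, 216.4, 217.0]
eef_rot: [-0.002, 0.305, 0.952, -0.002]
force: [-0.1, -0.3, 0.8]
opening: 90.9
```

Run:
```python
from h import *
M=[]
for c,p in(("side",(240,265)),("top",(203,220))):
    im=imaging.capture(c)[:,:,::-1].copy()
    x,y=p; M.append(cv2.resize(im[y-60:y+60,x-60:x+60],(380,380),interpolation=cv2.INTER_CUBIC))
cv2.imwrite("pics/pre.png",np.hstack(M))
s,p,_=state(); print(s["time"],p)
print(row([531.6,219,102],Rt(-.615+np.pi)))
```

```text
3.3 [531.77903959 216.74835199 220.01147416]
([0.15, 0.17, 5.8], [0.001, 0.001, -0.006])
```

View pics/pre.png

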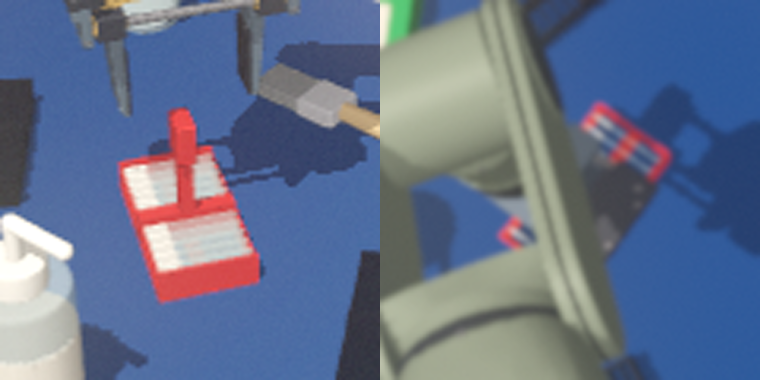

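The picture shows the open fingers straddling the red handle, roughly centred over it (handle at crop (183,120), fingers at (118,60) and (250,60)). I go down and grip.

Emit:
drive_tool(
  plan=[
    [[0.15,0.1,3.0,0,0,0,1],[0.15,0.1,5.8,0,0,0,1],[0.15,0.1,5.8,0,0,0,1],[0.15,0.1,5.8,0,0,0,0],[0.15,0.1,5.8,0,0,0,0],[0.15,0.1,5.8,0,0,0,0],[0.15,0.1,5.8,0,0,0,0],[0.15,0.1,5.8,0,0,0,0],[0.15,0.1,5.8,0,0,0,0],[0.15,0.1,5.8,0,0,0,0]],
  ],
)

```text
time: 4.55
eef_pos: [530.7, 218.3, 161.1]
eef_rot: [-0.0, 0.305, 0.952, -0.0]
force: [-0.2, -0.1, -0.0]
opening: 24.2
```

Emit:
drive_tool(
  plan=[
    [[0,0,0,0,0,0,0],[0,0,0,0,0,0,0],[0,0,0,0,0,0,0],[0,0,-3,0,0,0,0],[0,0,-6,0,0,0,0],[0,0,-10,0,0,0,0],[0,0,-14,0,0,0,0],[0,0,-16,0,0,0,0],[0,0,-16,0,0,0,0]],
  ],
)

```text
time: 5.68
eef_pos: [530.9, 218.4, 322.2]
eef_rot: [0.001, 0.305, 0.952, 0.001]
force: [-0.4, -0.2, -2.9]
opening: 15.7
```

```bash
cat > plan.py <<'E'
# 2D path search in chamber plane: u away from robot, w above well floor; rack centre underside (u,w), tilt t (far end down)
import numpy as np, heapq
def pts(x0,x1,z0,z1,n=13):
    a=np.linspace(x0,x1,n);b=np.linspace(z0,z1,n)
    return np.vstack([np.c_[a,a*0+z0],np.c_[a,a*0+z1],np.c_[b*0+x0,b],np.c_[b*0+x1,b]])
P=np.vstack([pts(-75,75,0,28,26),pts(-7,7,28,80),pts(-16,16,82,150),pts(-38,38,160,260)])
def rd(p,x0,x1,z0,z1):
    d=np.hypot(np.maximum(np.maximum(x0-p[:,0],p[:,0]-x1),0),np.maximum(np.maximum(z0-p[:,1],p[:,1]-z1),0)); return d.min()
from functools import lru_cache
@lru_cache(None)
def clear(u,w,t):
    t=np.radians(t); p=P@np.array([[np.cos(t),-np.sin(t)],[np.sin(t),np.cos(t)]])+[u,w]
    fl=p[:,1].min()
    side=min(rd(p,20,101,70,74),rd(p,95,165,-8,74),rd(p,-101,-95,-8,74))
    return side, fl
def cost(n):
    s,f=clear(*n); return None if s<4 or f<-0.1 else 1+60/(s*s)*4+(10/(f+2) if n[2]>4 else 0)
start=(-35,130,40); goal=(-8,0,0)
D={start:0};prev={};h=[(0,start)]
while h:
    d,n=heapq.heappop(h)
    if n==goal: break
    if d>D[n]: continue
    for du in(-3,0,3):
        for dw in(-5,0,5):
            for dt in(-4,0,4):
                m=(n[0]+du,n[1]+dw,n[2]+dt)
                if not(-110<m[0]<30 and 0<=m[1]<=130 and 0<=m[2]<=40): continue
                c=cost(m)
                if c is None: continue
                e=d+c*np.sqrt((du/3)**2+(dw/5)**2+(dt/4)**2)
                if e<D.get(m,1e9): D[m]=e;prev[m]=n;heapq.heappush(h,(e,m))
n=goal;L=[n]
while n in prev: n=prev[n];L.append(n)
for n in L[::-1]: print(n,*np.round(clear(*n),1))
E
python3 plan.py
```

```text
(-35, 130, 40) 7.8 81.8
(-38, 130, 36) 11.9 85.9
(-41, 130, 32) 16.3 90.3
(-44, 130, 28) 20.8 94.8
(-47, 130, 28) 20.8 94.8
(-50, 130, 28) 21.1 94.8
(-53, 130, 28) 21.9 94.8
(-56, 130, 28) 23.0 94.8
(-59, 130, 28) 24.4 94.8
(-62, 125, 28) 22.3 89.8
(-65, 120, 28) 21.7 84.8
(-68, 115, 32) 21.4 75.3
(-71, 110, 36) 19.8 65.9
(-71, 105, 36) 16.8 60.9
(-71, 100, 40) 15.5 51.8
(-71, 95, 40) 15.6 46.8
(-71, 90, 40) 17.0 41.8
(-68, 85, 40) 17.2 36.8
(-65, 80, 40) 19.1 31.8
(-62, 75, 40) 21.1 26.8
(-59, 75, 40) 19.0 26.8
(-56, 70, 40) 20.9 21.8
(-53, 70, 40) 19.0 21.8
(-50, 65, 40) 20.8 16.8
(-47, 65, 40) 19.1 16.8
(-44, 60, 40) 20.9 11.8
(-41, 60, 40) 18.9 11.8
(-38, 55, 36) 18.1 10.9
(-35, 55, 36) 16.7 10.9
(-32, 55, 36) 14.7 10.9
(-29, 50, 32) 14.6 10.3
(-26, 50, 32) 13.4 10.3
(-23, 50, 32) 11.8 10.3
(-20, 45, 28) 10.8 9.8
(-17, 45, 24) 9.6 14.5
(-14, 40, 20) 10.5 14.3
(-11, 35, 16) 11.9 14.3
(-8, 30, 12) 11.3 14.4
(-8, 25, 8) 12.7 14.6
(-5, 20, 4) 14.3 14.8
(-5, 15, 0) 15.0 15.0
(-5, 10, 0) 15.0 10.0
(-5, 5, 0) 15.0 5.0
(-8, 0, 0) 12.0 0.0
```

```bash
cat >> h.py <<'E'
O=np.array([555.7,-239.3]); YU=3.25-np.pi
def rk(u,w,deg,v=0,g=101):
    t=np.radians(deg); d=np.array([np.cos(YU),np.sin(YU)]); n=np.array([-d[1],d[0]])
    xy=O+(u+g*np.sin(t))*d+v*n
    return row([*xy,8+w+g*np.cos(t)],Rt(YU,t))
E
python3 - <<'E'
from h import *
print(rk(-71,155,0)); print(state()[0]["joint_pos"])
E
```

```text
([-23.34, -40.52, -0.22], [0.003, -0.002, 2.412])
[ 3.70278973e-01  3.00284771e-01  1.51659535e+00 -2.13736879e-04
  1.32222415e+00 -5.79607025e-01]
```

Emit:
drive_tool(
  plan=[
    [[-1,-2,0,0,0,0.1,0],[-3,-5,0,0,0,0.27,0],[-5,-8.5,0,0,0,0.45,0],[-7,-12,0,0,0,0.63,0],[-9,-15.5,0,0,0,0.81,0],[-11,-19,0,0,0,0.99,0],[-13,-22.5,0,0,0,1.17,0],[-15,-26,0,0,0,1.35,0],[-17,-29.5,0,0,0,1.53,0],[-19,-33,0,0,0,1.71,0],[-21,-36.5,0,0,0,1.89,0],[-22.5,-39,0,0,0,2.07,0]],
  ],
)

```text
time: 7.18
eef_pos: [485.7, -231.1, 319.0]
eef_rot: [-0.001, 0.975, 0.22, -0.002]
force: [0.1, -0.2, -3.6]
opening: 16.1
```

Run:
```python
from h import *
print(rk(-71,155,0)); print(rk(-71,140,20)); print(state()[0]["joint_pos"])
```

```text
([-0.74, 1.41, -0.5], [-0.002, 0.003, 0.335])
([4.47, 3.23, 1.95], [0.056, -0.343, 0.332])
[-4.65257956e-01  2.46558060e-01  1.60016711e+00 -3.69074767e-04
  1.29884341e+00  6.61858135e-01]
```

Emit:
drive_tool(
  plan=[
    [[-0.5,1.0,-0.3,0,0,0.17,0],[-0.7,1.4,-0.5,0,0,0.335,0],[-0.7,1.4,-0.5,0,0,0.335,0],[-0.7,1.4,-0.5,0,0,0.335,0]],
  ],
)

```text
time: 7.68
eef_pos: [486.3, -245.0, 325.0]
eef_rot: [-0.001, 0.998, 0.059, -0.001]
force: [-0.2, -0.1, -2.3]
opening: 15.5
```

Run:
```python
from h import *
MM=[]
for c in("side","top"):
    im=imaging.capture(c); m=((im[:,:,0]>130)&(im[:,:,1]<70)&(im[:,:,2]<80)).astype(np.float32)
    cv2.imwrite(f"pics/{c}1.png",im[:,:,::-1])
s,p,Rr=state(); print(p,Rr.as_matrix().round(3).tolist())
x,y=proj("side",p)[0]; x,y=int(x),int(y)+30
im=cv2.imread("pics/side1.png"); 
# expected rack silhouette given grasp
gp=p+Rr.apply([0,0,60]); yaw=np.arctan2(*Rr.as_matrix()[:2,0][::-1])
k=cv2.findContours((sil("side",RACK,gp[0],gp[1],yaw,gp[2]-101)>.5).astype(np.uint8),0,1)[0]; cv2.drawContours(im,k,-1,(0,255,0),1)
k=cv2.findContours((sil("side",CH,*O,3.25)>.5).astype(np.uint8),0,1)[0]; cv2.drawContours(im,k,-1,(255,255,0),1)
cv2.imwrite("pics/hold.png",cv2.resize(im[60:240,220:420],(800,720))[:600])
for w,u,t in((155,-71,0),(150,-71,14),(140,-71,27),(125,-71,40),(100,-71,40)): print((u,w,t),rk(u,w,t))
```

```text
[ 486.47094013 -244.96933512  325.5925894 ] [[0.993, 0.117, -0.001], [0.117, -0.993, 0.001], [-0.001, -0.001, -1.0]]
(-71, 155, 0) ([-0.16, 0.18, 0.16], [-0.001, 0.001, 0.009])
(-71, 150, 14) ([3.74, 0.22, 1.13], [0.0, -0.243, 0.009])
(-71, 140, 27) ([7.15, 0.25, 3.41], [0.002, -0.47, 0.009])
(-71, 125, 40) ([10.2, 0.28, 6.92], [0.003, -0.697, 0.009])
(-71, 100, 40) ([10.2, 0.29, 9.42], [0.003, -0.697, 0.009])
```

View pics/hold.png

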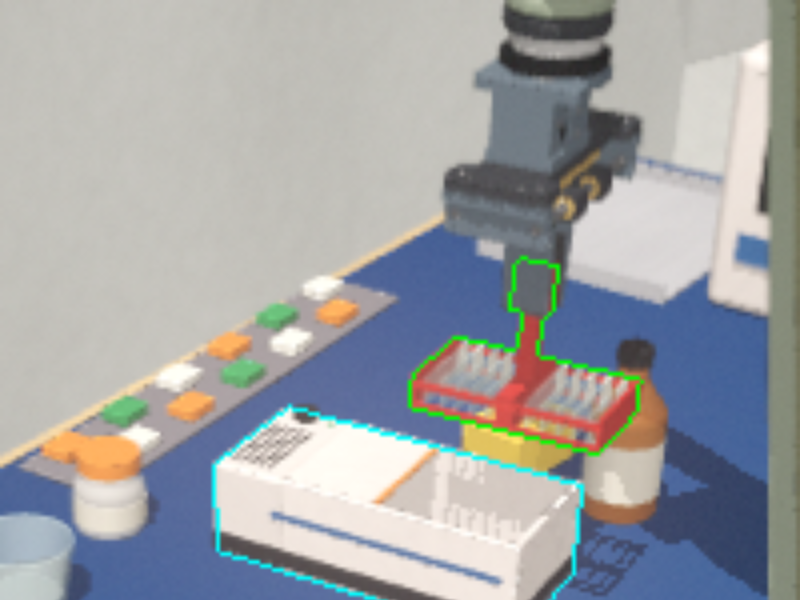

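The rack hangs level in the grip and fits the outline predicted from the tool pose. The chamber outline fits too. Now I tilt it at height.

Emit:
drive_tool(
  plan=[
    [[1.8,0.2,0.5,0,-0.12,0,0],[3.7,0.2,1.1,0,-0.24,0,0],[5.5,0.2,2.2,0,-0.36,0,0],[7.1,0.25,3.4,0,-0.47,0.01,0],[8.7,0.25,5.0,0,-0.59,0.01,0],[10.2,0.3,6.9,0,-0.7,0.01,0],[10.2,0.3,6.9,0,-0.7,0.01,0],[10.2,0.3,6.9,0,-0.7,0.01,0]],
  ],
)

```text
time: 8.78
eef_pos: [588.2, -236.7, 258.1]
eef_rot: [0.02, 0.939, 0.05, -0.341]
force: [-0.3, -0.6, -2.6]
opening: 16.0
```

```bash
cat > ck.py <<'E'
from h import *
def where(g=101):
    s,p,Rr=state(); M=Rr.as_matrix(); c=p+Rr.apply([0,0,60+g])
    d=np.array([np.cos(YU),np.sin(YU)]); r=c[:2]-O
    print("t",s["time"],"u,v,w",np.round([r@d,-r[0]*d[1]+r[1]*d[0],c[2]-8],1),"tilt",np.degrees(np.arccos(-M[2,2])).round(1),"F",np.round(s["force"],1),"open",round(s["opening"],1),"q",s["joint_pos"].round(2))
E
python3 - <<'E'
from ck import *
where()
for k in((-71,100,40),(-71,90,40),(-62,75,40),(-50,66,40),(-41,60,40)): print(k,rk(*k))
E
```

```text
t 8.775 u,v,w [-70.8  -1.2 126.7] tilt 40.0 F [-0.3 -0.6 -2.6] open 16.0 q [-0.3   0.71  1.12 -0.28  1.95  1.15]
(-71, 100, 40) ([1.71, -0.1, 2.06], [0.002, -0.001, -0.004])
(-71, 90, 40) ([2.35, -0.1, 2.83], [0.002, -0.001, -0.004])
(-62, 75, 40) ([4.01, -0.11, 3.4], [0.002, -0.001, -0.004])
(-50, 66, 40) ([5.51, -0.12, 3.32], [0.002, -0.001, -0.004])
(-41, 60, 40) ([6.58, -0.12, 3.2], [0.002, -0.001, -0.004])
```

Emit:
drive_tool(
  plan=[
    [[0.8,0,1.0,0,0,0,0],[1.7,-0.1,2.1,0,0,0,0],[2.35,-0.1,2.8,0,0,0,0],[3.2,-0.1,3.1,0,0,0,0],[4.0,-0.1,3.4,0,0,0,0],[4.8,-0.1,3.35,0,0,0,0],[5.5,-0.1,3.3,0,0,0,0],[5.5,-0.1,3.3,0,0,0,0],[5.5,-0.1,3.3,0,0,0,0]],
  ],
)

```text
time: 9.9
eef_pos: [609.0, -233.6, 196.7]
eef_rot: [0.02, 0.938, 0.049, -0.342]
force: [-0.2, -0.2, -3.8]
opening: 15.6
```

Run:
```python
from ck import *
where()
im=imaging.capture("side")[:,:,::-1]; cv2.imwrite("pics/in.png",cv2.resize(im[110:230,250:400],(750,600),interpolation=cv2.INTER_CUBIC))
for k in((-41,60,40),(-32,55,36),(-23,50,32),(-20,45,28),(-14,40,20),(-10,32,13),(-8,25,8),(-8,15,0)): print(k,rk(*k))
```

```text
t 9.9 u,v,w [-50.2  -0.4  65.6] tilt 40.1 F [-0.2 -0.2 -3.8] open 15.6 q [-0.29  0.79  1.13 -0.26  1.88  1.19]
(-41, 60, 40) ([1.04, -0.02, -0.16], [0.002, 0.002, -0.004])
(-32, 55, 36) ([0.93, -0.02, -0.31], [0.002, 0.071, -0.004])
(-23, 50, 32) ([0.82, -0.02, -0.39], [0.002, 0.141, -0.004])
(-20, 45, 28) ([0.27, -0.02, -0.01], [0.002, 0.211, -0.004])
(-14, 40, 20) ([-1.11, -0.01, 0.61], [0.002, 0.351, -0.003])
(-10, 32, 13) ([-2.09, -0.01, 1.75], [0.002, 0.473, -0.003])
(-8, 25, 8) ([-2.71, -0.01, 2.85], [0.003, 0.56, -0.003])
(-8, 15, 0) ([-3.88, -0.01, 4.94], [0.003, 0.7, -0.003])
```

View pics/in.png

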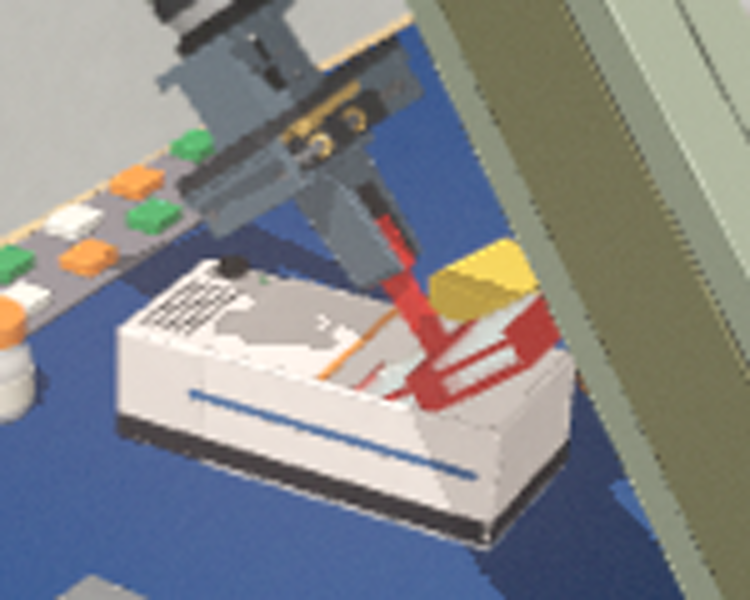

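The rack's lead end goes under the orange edge (about (350,350) px), but the red block shows beside the finger, so the rack may have swung in the grip. I'll overlay the expected outlines.

Run:
```python
from ck import *
im=imaging.capture("side")[:,:,::-1].copy(); s,p,Rr=state(); gp=p+Rr.apply([0,0,60])
big=cv2.resize(im[110:230,250:400],(750,600),interpolation=cv2.INTER_CUBIC)
for t,col in((40,(0,255,0)),(30,(0,255,255)),(20,(255,0,255))):
    Rk=R.from_rotvec(np.radians(t)*np.array([-np.sin(YU),np.cos(YU),0]))*R.from_euler('z',YU)
    for b in RACK:
        uv=(proj("side",Rk.apply(b-[0,0,101])+gp)-[250,110]+.5)*5
        cv2.polylines(big,[cv2.convexHull(uv.astype(np.int32))],True,col,1)
cv2.imwrite("pics/ov.png",big)
```

```text
(no output)
```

View pics/ov.png

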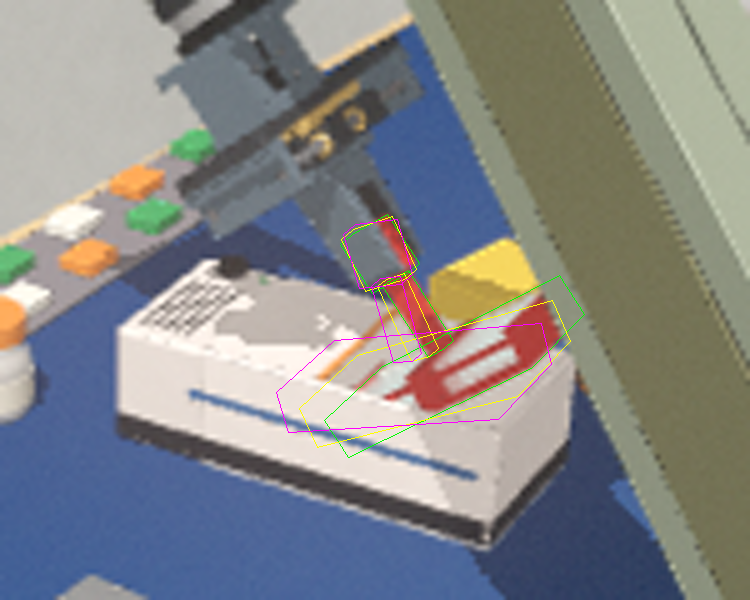

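The rack follows the 40° outline, with edge slopes matching to within a few degrees, so it hasn't slipped. I continue in and righten it.

Emit:
drive_tool(
  plan=[
    [[0.55,0,-0.1,0,0,0,0],[1.05,0,-0.15,0,0,0,0],[0.95,0,-0.3,0,0.07,0,0],[0.8,0,-0.4,0,0.14,0,0],[0.3,0,0.0,0,0.21,0,0],[-0.4,0,0.3,0,0.28,0,0],[-1.1,0,0.6,0,0.35,0,0],[-1.6,0,1.2,0,0.41,0,0],[-2.1,0,1.75,0,0.47,0,0],[-2.7,0,2.85,0,0.56,0,0],[-2.7,0,2.85,0,0.56,0,0]],
  ],
)

```text
time: 11.38
eef_pos: [568.0, -237.8, 192.3]
eef_rot: [0.005, 0.996, 0.053, -0.072]
force: [0.3, -0.1, -3.5]
opening: 16.0
```

Run:
```python
from ck import *
where()
for k in((-8,15,0),(-8,8,0),(-8,0,0),(-8,-3,0)): print(k,rk(*k))
```

```text
t 11.375 u,v,w [-10.6  -0.1  24.9] tilt 8.2 F [ 0.3 -0.1 -3.5] open 16.0 q [-0.39  0.51  1.53 -0.07  1.23  1.11]
(-8, 15, 0) ([-1.9, 0.02, 1.11], [0.002, 0.144, -0.003])
(-8, 8, 0) ([-1.8, 0.02, 1.8], [0.002, 0.144, -0.003])
(-8, 0, 0) ([-1.69, 0.02, 2.59], [0.002, 0.144, -0.003])
(-8, -3, 0) ([-1.65, 0.02, 2.89], [0.002, 0.144, -0.003])
```

No contact force. I level it and lower it toward the floor.

Emit:
drive_tool(
  plan=[
    [[-1.0,0,0.55,0,0.07,0,0],[-1.9,0,1.1,0,0.144,0,0],[-1.85,0,1.5,0,0.144,0,0],[-1.8,0,1.8,0,0.144,0,0],[-1.75,0,2.1,0,0.144,0,0],[-1.7,0,2.35,0,0.144,0,0],[-1.7,0,2.5,0,0.144,0,0],[-1.7,0,2.5,0,0.144,0,0]],
  ],
)

```text
time: 12.38
eef_pos: [550.6, -240.0, 170.6]
eef_rot: [0.002, 0.999, 0.053, 0.003]
force: [1.0, 1.1, 3.9]
opening: 15.8
```

Run:
```python
from ck import *
where()
```

```text
t 12.375 u,v,w [-4.2 -0.8  1.6] tilt 0.4 F [1.  1.1 3.9] open 15.8 q [-0.43  0.45  1.68 -0.    1.    1.03]
```

Contact with the floor shows: the force went from -3.5 N to +3.9 N. I press 1 mm more, hold, then look before releasing.

Emit:
drive_tool(
  plan=[
    [[0,0,0.1,0,0,0,0],[0,0,0.1,0,0,0,0],[0,0,0.1,0,0,0,0],[0,0,0.1,0,0,0,0]],
  ],
)

```text
time: 12.88
eef_pos: [551.1, -240.0, 170.1]
eef_rot: [0.002, 0.999, 0.053, 0.004]
force: [2.7, 1.8, 5.2]
opening: 16.0
```

Run:
```python
from ck import *
where()
im=imaging.capture("side")[:,:,::-1]; cv2.imwrite("pics/down.png",cv2.resize(im[110:230,250:400],(750,600),interpolation=cv2.INTER_CUBIC))
```

```text
t 12.875 u,v,w [-3.4 -0.9  1.1] tilt 0.5 F [2.7 1.8 5.2] open 16.0 q [-0.43  0.45  1.68  0.    1.    1.03]
```

View pics/down.png

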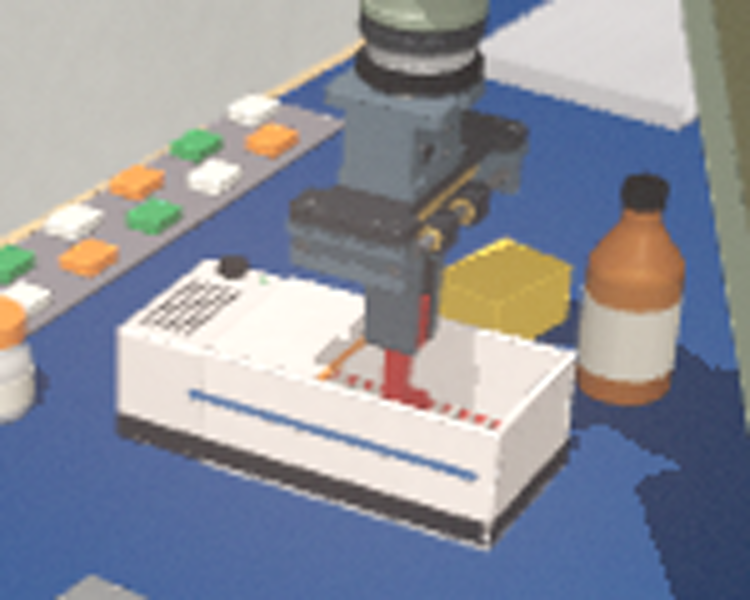

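The rack sits level in the well: the tray top shows just below the rim ((330–500, 375–425) px), with the stem clear of the orange edge. I release and retreat.

Emit:
drive_tool(
  plan=[
    [[0,0,0,0,0,0,0.6],[0,0,0,0,0,0,0.6],[0,0,0,0,0,0,0.6],[0,0,0,0,0,0,0.6],[0,0,0,0,0,0,0.6],[0,0,0,0,0,0,0.6],[0,0,-3,0,0,0,0.6],[0,0,-7,0,0,0,0.6],[0,0,-12,0,0,0,0.6],[-5,0,-16,0,0,0,0.6],[-10,0,-18,0,0,0,0.6],[-10,0,-18,0,0,0,0.6]],
  ],
)

```text
time: 14.42
eef_pos: [447.7, -250.4, 351.0]
eef_rot: [0.003, 0.999, 0.052, 0.004]
force: [0.9, 1.2, -1.4]
opening: 54.4
```

Run:
```python
from ck import *
where()
near=lambda l,p:min(l,key=lambda d:np.hypot(*(np.array(d["point"])[::-1]-p)))["point"][::-1]
V=[]
q=[552,-240,106]; uv={}
for c in("side","top"):
    im=imaging.capture(c)[:,:,::-1]; x,y=proj(c,q)[0].astype(int)
    r=imaging.place_of(c,"rack_grip"); uv[c]=near(r,(x,y)); print(c,(x,y),uv[c])
    V.append(cv2.resize(im[y-60:y+60,x-50:x+50],(400,480),interpolation=cv2.INTER_CUBIC))
X,e=tri(uv); d=np.array([np.cos(YU),np.sin(YU)]); r=X[:2]-O
print(X,e,"u,v",r@d,-r[0]*d[1]+r[1]*d[0])
cv2.imwrite("pics/end.png",np.hstack(V))
```

```text
t 14.425 u,v,w [-107.4   -0.4  182. ] tilt 0.6 F [ 0.9  1.2 -1.4] open 54.4 q [-0.53  0.18  1.6  -0.    1.35  0.93]
side (np.int64(329), np.int64(173)) [326.8, 173.4]
top (np.int64(373), np.int64(209)) [369.7, 208.1]
[ 554.57179586 -228.80924213  111.61752793] [np.float64(0.21498126148026847), np.float64(0.24846263269983843)] u,v 0.013467743025901771 10.551239926576528
```

View pics/end.png

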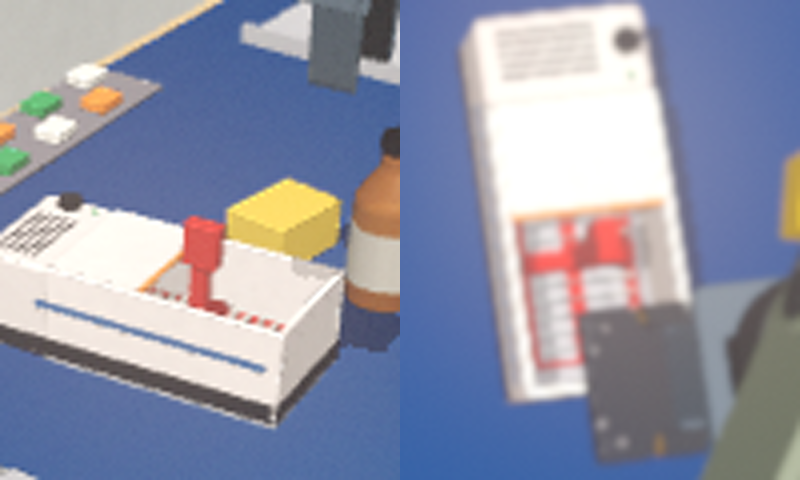

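```bash
python3 -c "
from cell import bot
print(bot.hand_in())"
```

```text
the job is handed in; nothing more can be done
None
```

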